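# Lock the chip and hold the recessed write button

## Task

The microscope's memory chip is lying in the green socket of the chip programmer with the clamp lever still up: swing the lever down flat to lock the chip. Once it is locked, use the yellow-handled stylus from the wooden tool block to reach down through the hole in the white guard and press the recessed red write button fully down, without forcing it; the programmer writes only while the button is held, so finish with the stylus in the gripper, still holding the button down. Keep the chip in its socket, and leave the other tools and the things around where they are.

Things in the scene. Friction and masses are not known exactly. Their poses are not given: they have to be found in the camera images.
- programmer: chip programmer, a fixed grey desktop case, 130 (x) x 180 (y) x 42 mm high, on the work surface. Origin: centre of its underside, z up. Green chip socket on top, 26 (x) x 78 (y) mm, centred at x +25, y -23 mm, its top 54 mm above the work surface. Clamp lever at the socket's +y end; guarded write button at x -35, y +50 mm.
- guard_hole (a point): centre of the mouth of the guard hole: a vertical round hole of 14 mm diameter in the middle of a white guard, a plastic square of 40 x 40 mm that stands 3 mm above the grey case; the mouth is 45 mm above the work surface. The red button's flat top, 12 mm across, lies 12 mm below the mouth, centred in the hole.
- write_button (a joint): travel of the red write button in m, straight down: 0 up, 0.005 fully down at its stop (it counts as down beyond 0.004). Spring: 2 N to start it, 6 N at the bottom; springs back up when let go.
- clamp_lever (a joint): angle of the socket's clamp lever in rad: 0 = shut, lying flat and level, pointing in the programmer's +y direction; about 1.57 = open, upright. It stays where it is left; about 2 N at the knob moves it. It counts as shut below 0.12 rad, with a hard stop at 0.
- lever_hinge (a point): hinge of the clamp lever at the +y end of the socket (programmer x +31.5, y +17 mm), 50 mm above the work surface; the hinge axis is level and runs along the programmer's x. The lever swings in the programmer's y-z plane: from upright outwards and down to +y, away from the chip.
- lever_knob (a point): middle of the white knob at the lever's end, 33 mm from the hinge; the knob is 9 mm thick over its last 12 mm and tapers into the bar (lever 39 mm long in all, its steel bar 4 mm thick). Shut, its middle is 50 mm above the work surface and 8 mm above the case.
- chip: black 28-pin memory chip, 14.5 x 36 mm, 4 mm thick, lying loose in the socket with its pins in the socket's slots, near the end away from the lever (programmer x +25, y -36 mm). Origin: centre of its underside, 54 mm above the work surface when seated.
- stylus: blunt stylus, loose, standing upright in one of the three holes of the tool block: yellow round handle 11 mm in diameter and 80 mm long, below it a straight steel tip 5 mm in diameter and 42 mm long; 122 mm in all, 30 to 55 g. Origin: centre of the tip's end; z runs along the stylus from the tip to the handle. In the block the tip's end is 8 mm above the work surface and the handle rests on the block's top, from 50 to 130 mm.
- stylus_grip (a point): middle of the stylus's yellow handle, on its axis, 82 mm above the tip's end.
- tool_block: fixed wooden tool block, 50 (x) x 150 (y) x 50 mm high, with three vertical holes of 7 mm in a row along its y at -50, 0 and +50 mm. Origin: centre of its underside, z up.
- screwdriver: bystander in the tool block: screwdriver with a stout blue handle 18 mm thick, 116 mm above the work surface at its top. Origin: centre of its lower end, z along it.
- lens_brush: bystander in the tool block: short lens brush with dark wood handle, brass ferrule and white bristles upwards, top 122 mm above the work surface. Origin: centre of its lower end, z along it.
- oil_bottle: bystander: small amber bottle, 30 mm in diameter, 70 mm high. Origin: centre of its underside.
- objective_can: bystander: dark steel can of an objective lens, 38 mm in diameter, 58 mm high. Origin: centre of its underside.
- slide_box: bystander: blue and white slide box, 100 x 84 x 36 mm high. Origin: centre of its underside.

How it is judged (in metres and radians):
On the way, in this order (a step that is already met when the one before it is completed fails the run):
1. the clamp lever is swung down flat with the chip still in the socket (value of joint clamp_lever below 0.12 rad and z of chip in the frame of programmer between 0.052 and 0.0565 m and distance of chip from where it was at the start of the episode below 0.005 m), for 0.2 s.
2. the stylus, held in the gripper, holds the recessed write button down through the guard hole (value of joint clamp_lever below 0.12 rad and value of joint write_button above 0.004 m and horizontal distance between stylus and guard_hole below 0.008 m and z of stylus in the frame of programmer below 0.0305 m and contact force between the fingers and stylus above 1 N), for 0.5 s.
At the end, for the whole second after the job is handed in: Lever shut (below 0.12 rad); chip still in the socket (within 5 mm of its start, underside 52 to 56.5 mm up); the stylus, gripped by the fingers, has its tip in the guard hole (within 8 mm of the axis, below 30.5 mm) and holds the button more than 4 mm down through the last second (all of step 2 and z of chip in the frame of programmer between 0.052 and 0.0565 m and distance of chip from where it was at the start of the episode below 0.005 m); the arm keeps its last pose, push and grip.
It fails at once if the write button is pressed (beyond 2 mm) while the clamp lever is not shut (above 0.2 rad) (value of joint write_button above 0.002 m and value of joint clamp_lever above 0.2 rad).
It fails at once if the stylus is forced against the programmer or its button with more than 40 N (contact force between stylus and programmer above 40 N).
It fails at once if another tool or a bystander is moved by more than 30 mm (distance of any of screwdriver, lens_brush, oil_bottle, objective_can, slide_box from where it was at the start of the episode above 0.03 m).
It fails at once if a bystander standing on the bench, or a tool in the block, is tipped by more than 0.5 rad (angle between any of screwdriver, lens_brush, oil_bottle, objective_can, slide_box's own z axis and vertical above 0.5 rad).
It also fails if it takes over 58 s, if anything falls off the work surface, if the arm or the gripper's body presses on something with over 40 N, if the wrist force passes 120 N, or if a joint passes its speed limit or range.

## Robot

A 7-joint arm with a two-finger parallel gripper is mounted at the origin on the work surface. World frame = base frame: x ahead of the robot, y to its left, z up, the work surface at z = 0. Lengths are in m, angles in degrees, forces in N, time in s.
With the tool pointing down it reaches from about 0.425 to 0.95 m from the base axis. Payload 4.7 kg.
Tool frame: the origin (TCP) lies on the centre line of the jaws, within the pads' length; the fingertips stand 17 mm ahead of it and the grasp point (between the pads) lies 2 mm behind it (env.finger_overhang is the distance from the TCP to the fingertips, in m); z points along the fingers, y is the line along which they close (so a half turn about z gives the same grasp; the last joint's range is limited). The gripper opens to 87 mm and grips with 3 to 60 N. Pads are 19 mm wide; open, the fingers measure 117 mm over their backs; the gripper's body (75 mm by 190 mm) begins 51 mm behind the grasp point.
Start: joints at [61.713, 26.849, -2.785, 87.806, 1.381, 65.374, -4.715], TCP at [0.303, -0.603, 0.24] pointing down, gripper open.
Joint ranges: [-148.3, 148.3], [-19.14, 114.17], [-79.39, 73.82], [5.75, 140.21], [-59.74, 239.74], [12.07, 113.84], [-152.46, 152.46]. Speed limits (degrees/s): [147.25, 147.25, 180, 180, 180, 180, 180].

## Interface

Orientations are given as [roll, pitch, yaw] about the fixed x, y, z axes, in that order (R = Rz(yaw) Ry(pitch) Rx(roll)).
In Python, from station import env, eoat, planner, viewer gives the robot as it stands. Calls block until the motion is done:
- env.goto(position, orientation): joint-space move of the TCP to a pose.
- env.move_l(position, max_speed=0.15, rot=None): straight line of the TCP; rot=None keeps the orientation; max_speed is the mean speed in m/s.
- env.move_j(angles): joint-space move.
- eoat.gripper_open() and eoat.gripper_close(f_grip=None): open the fingers fully, or close them until they stop; f_grip is the grip in N (None keeps the last).
- env.sleep(seconds).
- planner.solve_ik(position, orientation): joint angles nearest the present ones, or None.
- viewer.read_camera(name): name is "scene" or "top" or "wrist"; returns a dict with "color" (400x640x3 uint8, red, green, blue), "fx", "fy", "cx", "cy" (pixels), "xyz" and "orientation" of the camera in the world; the wrist camera has in their place "mount" (4x4, takes a point from camera to tool coordinates, whose origin is the TCP and whose axes are the flange's). Camera axes: x right, y down, z forward; pixel columns grow to the right and rows downward; lengths in m; the calibration is good to about 2 mm. A picture is of the moment at which its call begins: read the wrist's pose just before it. There is no depth.
A pose or a line that the arm cannot do raises env.PlanningError and nothing moves.
- env.finish_job(): hands the job in; it is judged then, once.
Readings, each from a call of its own:
- env.read_t(): time.
- env.read_qpos(): joint angles.
- env.read_qvel(): joint speeds.
- env.read_tau(): joint torques, N m.
- env.read_tool_pos(): TCP position.
- env.read_tool_rot(): TCP orientation.
- env.read_force(): force on the tool from outside, world axes, zero at the start.
- env.read_wrist_torque(): the same for the moment, N m.
- env.read_opening(): finger opening in m.
- env.read_gripper_force(): force on a finger pad.
Only numpy, scipy, OpenCV 4.12 (cv2) and the standard library are available. Lean on these libraries where they do the work, as an engineer would, in place of code of your own. Each camera call takes 0.05 s, during which the arm holds its last target. There are 200 camera calls.

## Working session

There is one attempt and no reset: what is moved stays moved. The work goes in short steps, each a Python script; the robot and the scene stay as the last script left them, time stands still between calls to the robot, and variables do not carry over. Pictures are saved under pics/ and viewed, at most 10 in all, crops included, and the job is handed in when it is done.

```bash
mkdir -p pics; ls; cat > h.py <<'E'
import numpy as np, cv2
from scipy.spatial.transform import Rotation as R
from station import env, eoat, planner, viewer
def snap(name,fn=None):
    p=env.read_tool_pos(); o=env.read_tool_rot()
    c=viewer.read_camera(name)
    if fn: cv2.imwrite('pics/'+fn,c['color'][:,:,::-1])
    if 'mount' in c:
        T=np.eye(4); T[:3,:3]=R.from_euler('xyz',o,degrees=True).as_matrix(); T[:3,3]=p
        T=T@np.array(c['mount']); c['R'],c['t']=T[:3,:3],T[:3,3]
    else:
        c['R']=R.from_euler('xyz',c['orientation'],degrees=True).as_matrix(); c['t']=np.array(c['xyz'])
    return c
def ray(c,u,v):
    return c['R']@np.array([(u-c['cx'])/c['fx'],(v-c['cy'])/c['fy'],1])
def at_z(c,u,v,z):
    d=ray(c,u,v); return c['t']+d*(z-c['t'][2])/d[2]
def proj(c,P):
    q=c['R'].T@(np.array(P)-c['t']); return np.array([c['fx']*q[0]/q[2]+c['cx'],c['fy']*q[1]/q[2]+c['cy']])
E
python3 - <<'E'
from h import *
for n in("scene","top"):
    c=snap(n,n+'0.png'); print(n,c['t'],c['orientation'],c['fx'])
c=snap("wrist"); print(c['mount'],c['fx'],env.read_tool_rot(),env.read_t())
E
```

```text
pics
scene [1.16314794 0.67542869 0.73691326] [-126.24587188    0.23295766  139.44711817] 416.1057489110124
top [ 0.40602261 -0.01974431  1.47228616] [-172.74991914    1.31766759  -88.37938728] 439.9133425287738
[[-6.71997705e-04 -9.58537639e-01 -2.84965159e-01  7.71181141e-02]
 [ 9.99999711e-01 -7.45166851e-04  1.48344322e-04 -8.57743813e-05]
 [-3.54540206e-04 -2.84964978e-01  9.58537864e-01 -1.45691940e-01]
 [ 0.00000000e+00  0.00000000e+00  0.00000000e+00  1.00000000e+00]] 310.024559699318 [-1.79914951e+02  3.74407871e-03  2.66355153e+01] 0.15
```

View pics/top0.png

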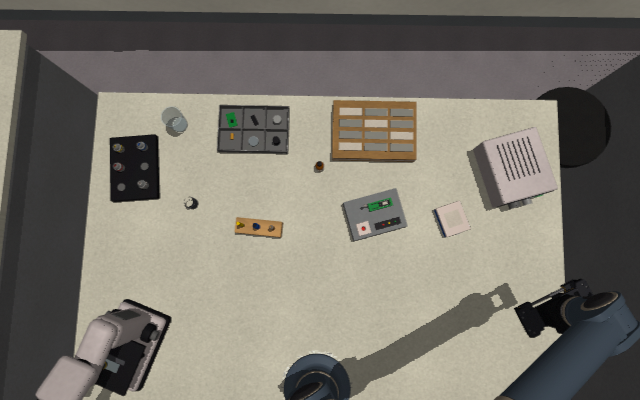

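View pics/scene0.png

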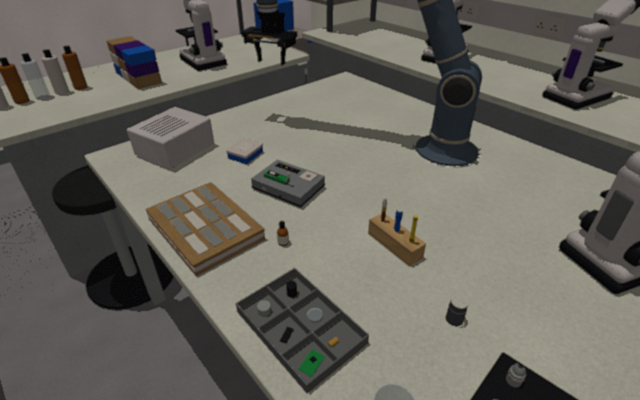

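Top view: the programmer is at (376,215), turned about 18°, with its guard at (363,229). The tool block is at (259,228), and the yellow stylus is at its left end at (241,226). Next I'll take close wrist views of both.

```bash
python3 - <<'E'
from h import *
c=snap("top")
p=at_z(c,376,215,.042); g=at_z(c,363,229,.045); s=at_z(c,241,226,.13)
print(p,g,s,at_z(c,378,206,.054))
env.goto([p[0],p[1],.30],[180,0,18])
c=snap("wrist",'w1.png'); print(env.read_t())
env.goto([s[0],s[1]-.03,.30],[180,0,0])
c=snap("wrist",'w2.png'); print(env.read_t())
a=cv2.imread('pics/w1.png');b=cv2.imread('pics/w2.png')
E
```

```text
[ 0.55727324 -0.17748002  0.042     ] [ 0.51027247 -0.13566778  0.045     ] [0.50332185 0.24492596 0.13      ] [ 0.5854679  -0.18228593  0.054     ]
2.0667
3.5833
```

View pics/w1.png

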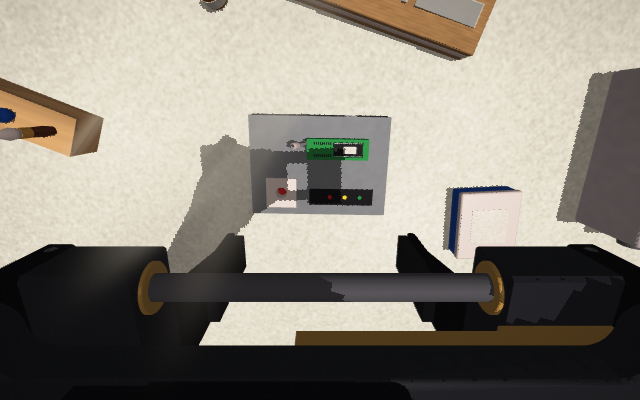

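View pics/w2.png

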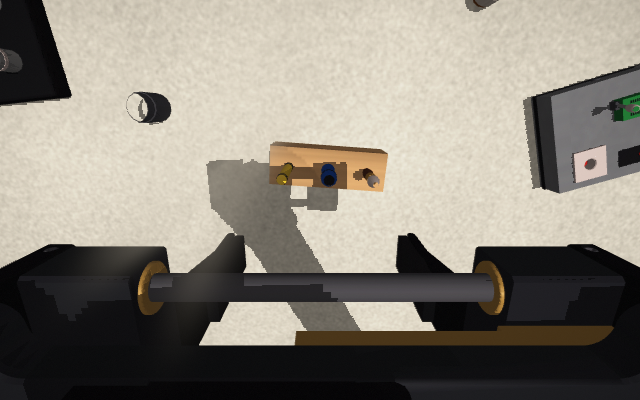

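Wrist views: w1 shows the green socket centred near (338,149), the upright lever near (297,146) and the red button at (281,191). w2 shows the yellow handle at (284,175), left of the blue screwdriver. I'll now locate these by colour masks.

```bash
cat >> h.py <<'E'
def blob(c,lo,hi,box):
    h=cv2.cvtColor(c['color'],cv2.COLOR_RGB2HSV); m=cv2.inRange(h,lo,hi)
    k=np.zeros_like(m); x0,y0,x1,y1=box; k[y0:y1,x0:x1]=m[y0:y1,x0:x1]
    n,l,s,ce=cv2.connectedComponentsWithStats(k); 
    i=1+np.argmax(s[1:,4]); ys,xs=np.nonzero(l==i)
    return s[i],ce[i],np.stack([xs,ys],1).astype(np.float32)
def prog(c,box):
    """guard xy, yaw, socket from red button (z .033) and green socket (z .054)"""
    s,r,_=blob(c,(0,110,40),(8,255,255),box) 
    sg,_,pg=blob(c,(45,100,30),(85,255,255),box)
    b=np.array([at_z(c,u,v,.033)[:2] for u,v in [r]])[0]
    P=np.array([at_z(c,u,v,.054)[:2] for u,v in pg],np.float32)
    (sx,sy),wh,a=cv2.minAreaRect(P*1000)
    S=np.array([sx,sy])/1000; d=S-b
    yaw=np.degrees(np.arctan2(d[1],d[0])-np.arctan2(-.073,.060))
    print('red',s,b,'socket',S,wh,a,'len',np.hypot(*d),'yaw',yaw)
    return b,S,yaw
E
python3 - <<'E'
from h import *
c=snap("wrist")
s,ce,p=blob(c,(20,120,40),(34,255,255),(250,140,320,200)); print(s,ce)
np.save('/tmp/y.npy',p)
top=p[np.argsort(p[:,1])]; print('low',top[-5:],'high',top[:5])
for q in (p[p[:,1]>p[:,1].max()-4].mean(0),): print(q,at_z(c,*q,.13))
hsv=cv2.cvtColor(c['color'],cv2.COLOR_RGB2HSV)
print(hsv[180,278],hsv[170,287],hsv[157,277],hsv[182,284])
p0=[.557,-.177]
env.goto([.545,-.165,.22],[180,0,18])
c=snap("wrist",'w3.png'); prog(c,(150,60,500,260))
# second stylus look, from a different place, lower
env.goto([.46,.21,.24],[180,0,0])
c=snap("wrist",'w4.png')
a=np.hstack([cv2.imread('pics/w3.png')[0:260,150:500],cv2.imread('pics/w4.png')[0:260,150:550]]); cv2.imwrite('pics/c34.png',a)
print(env.read_t())
E
```

```text
[276 163  17  22 197] [284.06598985 173.90862944]
low [[285. 183.]
 [280. 184.]
 [281. 184.]
 [282. 184.]
 [283. 184.]] high [[287. 163.]
 [285. 164.]
 [286. 164.]
 [287. 164.]
 [288. 164.]]
[281.5 182.2] [0.50768085 0.25344833 0.13      ]
[ 22 192 125] [ 22 198 103] [ 15 118 201] [ 25 198 237]
red [285 200  10   9  64] [ 0.51010756 -0.13824887] socket [ 0.59015778 -0.19045111] (26.885929107666016, 78.16024780273438) 16.814048767089844 len 0.09556731087183681 yaw 17.47348493387236
6.6167
```

View pics/c34.png

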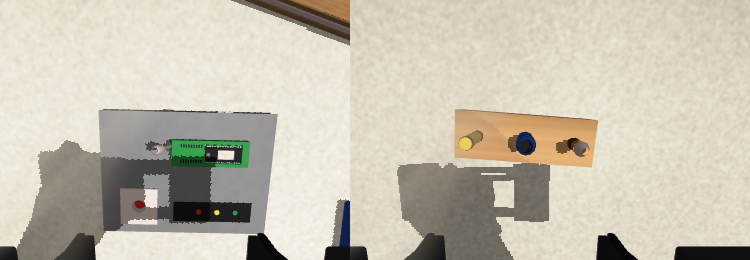

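```bash
cat >> h.py <<'E'
B=np.array([.5101,-.1382]); S0=np.array([.5902,-.1905]); YAW=17.2
def pw(x,y):  # programmer xy (m) -> world, mean of button- and socket-based origin
    M=R.from_euler('z',YAW,degrees=True).as_matrix()[:2,:2]
    o=((B-M@[-.035,.050])+(S0-M@[.025,-.023]))/2
    return o+M@[x,y]
E
python3 - <<'E'
from h import *
c=snap("wrist")
s,ce,p=blob(c,(20,100,40),(34,255,255),(240,100,340,200)); print('yellow',s,ce)
h=cv2.cvtColor(c['color'],cv2.COLOR_RGB2HSV); 
m=cv2.inRange(h,(20,100,190),(34,255,255)); ys,xs=np.nonzero(m[120:170,250:290]); print('bright',len(xs),xs.mean()+250,ys.mean()+120)
print(at_z(c,xs.mean()+250,ys.mean()+120,.13))
print('axis', at_z(c,266,144,.13))
s,ce,p=blob(c,(8,60,100),(19,220,255),(240,90,460,180)); 
P=np.array([at_z(c,u,v,.05)[:2] for u,v in p],np.float32)*1000
print('block',s,cv2.minAreaRect(P))
print('guard',pw(-.035,.05),B,'hinge',pw(.0315,.017),'lever start',pw(.0315,-.005))
for yaw in (17.2-90,107.2,-90,90):
    for xy in (pw(.0315,.02),[.505,.25]): print(yaw,planner.solve_ik([*xy,.09],[180,0,yaw]))
E
```

```text
yellow [258 137  14  13 138] [264.65942029 143.25362319]
bright 125 264.368 143.504
[0.51053621 0.25397253 0.13      ]
axis [0.51013222 0.25266333 0.13      ]
block [ 254  109  144   59 6024] ((506.8827209472656, 203.98202514648438), (150.40467834472656, 51.30611038208008), 85.66787719726562)
guard [ 0.51069831 -0.13835358] [ 0.5101 -0.1382] hinge [ 0.58398268 -0.15021318] lever start [ 0.59048826 -0.17122931]
-72.8 [   9.49881619   29.43143015    0.88793713  106.03505745   -0.62206593
   44.53814526 -152.08441801]
-72.8 [ -73.99268998   42.75909981   63.52466709  113.49188322  -47.71389369
   55.23195185 -148.85510031]
107.2 [ 32.60649954  33.00175152 -30.60945931 104.60126466  21.79969483
  48.31404715   8.5219541 ]
107.2 [ -0.86134298  32.39675383 -39.63448482 109.40339537  27.40045449
  47.95656246 -37.77323212]
-90 [ -11.83856914   32.20410476   30.1579823   107.33041813  -21.76816821
   46.21648797 -150.2118917 ]
-90 [ 15.67452143  46.08323103 -67.71018579 108.58272359  49.44442909
  61.31371713 106.96844929]
90 [ 30.50086682  32.35083068 -27.62304706 104.72722721  19.60631413
  47.67823094  -6.83491738]
90 [ -2.87728309  31.55739219 -36.75807095 109.51388699  25.28177159
  47.16831776 -53.15542742]
```

Block geometry and the yellow disc agree: the stylus is at (.5106, .2539). Lever next.

```bash
python3 - <<'E'
from h import *
eoat.gripper_close(20)
ov=env.finger_overhang; rot=[180,0,107.2]
P=lambda y,zt:[*pw(.0315,y),zt+ov]
env.goto(P(-.006,.16),rot)
env.move_l(P(-.006,.068),.12)
f0=np.array(env.read_force()); print(f0)
env.move_l(P(.046,.068),.06); print(np.array(env.read_force())-f0)
for z in np.arange(.064,.0525,-.001):
    env.move_l(P(.046,z),.03); f=np.array(env.read_force())-f0
    print(round(z,4),f.round(1),np.array(env.read_tool_pos())[2]-ov)
    if f[2]>9: break
env.move_l(P(.046,.13),.12)
print(env.read_t())
env.goto([.545,-.165,.24],[180,0,18])
c=snap("wrist",'w5.png'); prog(c,(150,60,500,260))
cv2.imwrite('pics/c5.png',cv2.resize(c['color'][80:240,210:430,::-1],None,fx=3,fy=3))
print(env.read_t())
E
```

```text
[ 0.49900204 -0.28579865 -0.10317882]
[-1.22822762  1.26295217  3.39102621]
0.064 [0.2 0.9 2.2] 0.06357861518139414
0.063 [-0.5  0.3  1.5] 0.0627845150618816
0.062 [-1.   0.7  1. ] 0.06191252336604544
0.061 [-1.1  1.3  1.1] 0.0609113638590664
0.06 [-0.7  1.5  1.3] 0.05991370626149868
0.059 [-1.1  1.   0.9] 0.058927708461861156
0.058 [0.2 1.3 1.6] 0.05792755601057088
0.057 [-0.4  0.2  0.9] 0.056946720927495156
0.056 [-0.9  0.9  0.7] 0.05590364336092159
0.055 [-1.   0.8  1.6] 0.05493030788465127
0.054 [-2.4  1.9  5.4] 0.05454845513311607
0.053 [-3.6  1.4  9.7] 0.054254088448996665
16.0667
red [286 194  10   9  61] [ 0.5101868  -0.13806997] socket [ 0.59012885 -0.19046674] (26.791683197021484, 78.16732788085938) 16.825231552124023 len 0.09558321406321378 yaw 17.34039409807213
17.2833
```

View pics/c5.png

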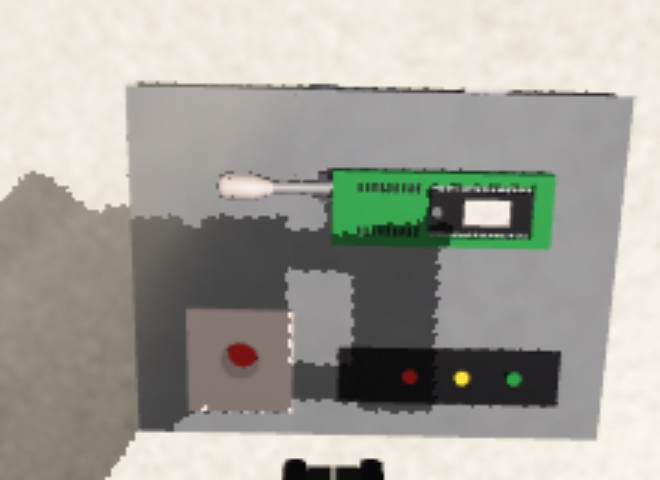

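Lever is flat (crop: knob (245,186)), and the chip is in place. The guard's centre is at crop (240,360), i.e. pixel (290,200). Now the stylus.

```bash
python3 - <<'E'
from h import *
c=snap("wrist"); print('guard centre',at_z(c,290,200,.045))
s=[.5106,.2539]; rot=[180,0,85.7]
eoat.gripper_open()
env.goto([*s,.17],rot)
env.move_l([*s,.088],.1)
eoat.gripper_close(35)
print(env.read_opening(),env.read_gripper_force(),env.read_force())
env.move_l([*s,.20],.1)
print(env.read_opening(),env.read_gripper_force(),env.read_tool_pos(),env.read_t())
env.goto([*pw(-.035,.05),.20],rot)
print(env.read_force(),env.read_tool_pos())
a=snap("wrist",'w6.png')['color'];b=snap("scene",'s6.png')['color']
cv2.imwrite('pics/c6.png',np.hstack([cv2.resize(a[80:330,180:460],None,fx=1.4,fy=1.4),cv2.resize(b[100:225,220:360],None,fx=2.8,fy=2.8)])[:,:,::-1])
print(env.read_t())
E
```

```text
guard centre [ 0.51147637 -0.13867722  0.045     ]
0.010093312851245541 34.99998521525413 [ 0.24468069  1.46939148 -0.00932087]
0.010092503208083413 35.00005764886737 [0.51018352 0.25357166 0.19923078] 23.8667
[ 0.0439489   0.57164737 -0.12766177] [ 0.51117442 -0.13674217  0.20008334]
25.425
```

View pics/c6.png

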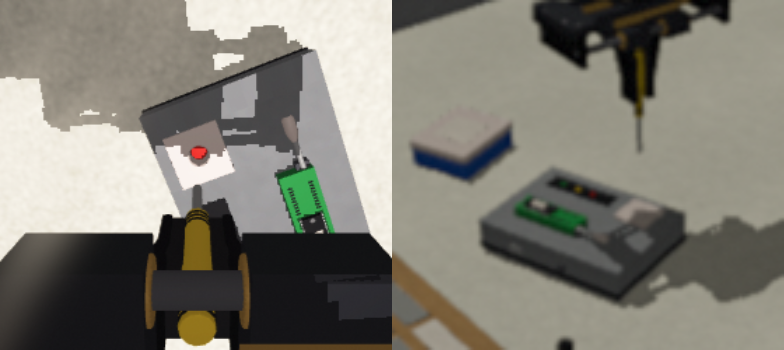

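Stylus is held straight, with its tip at about (321,213) in the wrist image. I'll lower it to just above the guard and compare tip and hole.

```bash
python3 - <<'E'
from h import *
g=pw(-.035,.05)*.5+np.array([.51148,-.13868])*.5; print(g)
c=snap("wrist"); print('tip',at_z(c,320.7,213,.12),env.read_tool_pos())
env.move_l([*g,.132],.1); env.sleep(.3)
c=snap("wrist",'w7.png'); print(env.read_tool_pos(),'hole px',proj(c,[*g,.045]),'tip px',proj(c,[*env.read_tool_pos()[:2],.052]))
cv2.imwrite('pics/c7.png',cv2.resize(c['color'][100:300,240:400,::-1],None,fx=3,fy=3))
s=snap("scene",'s7.png'); print('scene',proj(s,[*g,.045])); print(env.read_force(),env.read_t())
E
```

```text
[ 0.51108915 -0.13851679]
tip [ 0.51030427 -0.13602782  0.12      ] [ 0.51115726 -0.13685156  0.20006173]
[ 0.51127625 -0.13857788  0.13236331] hole px [321.51349188 210.49916522] tip px [321.7953955  213.43044903]
scene [308.40271871 175.3326553 ]
[ 0.04998225 -0.41421426 -0.76436197] 26.7083
```

View pics/c7.png

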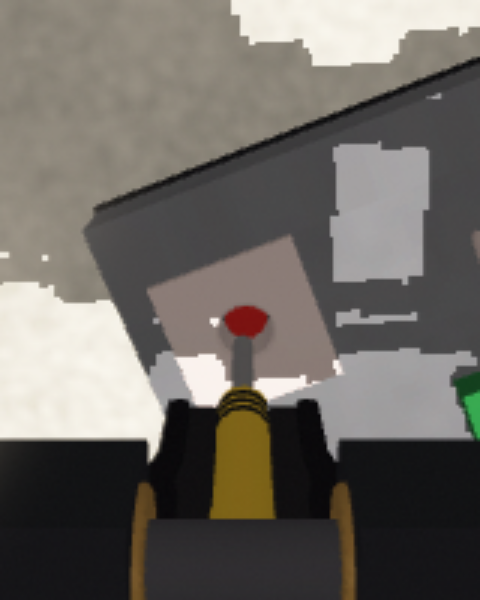

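The guard's centre from its corners is (321.8,210.7), against (321.5,210.5) predicted. The tip at (321,212.3) matches too, within about 1 mm, so I'll go in and press gently.

```bash
python3 - <<'E'
from h import *
g=[.5111,-.1385]
f0=np.array(env.read_force())
env.move_l([*g,.116],.05); print(np.array(env.read_force())-f0)
for z in np.arange(.115,.1040,-.0005):
    env.move_l([*g,z],.02); env.sleep(.1); f=np.array(env.read_force())-f0
    print(round(z,4),f.round(1),env.read_tool_pos()[2].round(4),round(env.read_t(),1))
    if f[2]>11 or np.hypot(*f[:2])>8: break
print(env.read_opening(),env.read_gripper_force())
E
```

```text
[0.48006312 0.33044363 0.68247919]
0.115 [-0.9  0.2  0.3] 0.1151 27.5
0.1145 [0.2 0.  0.3] 0.1145 27.9
0.114 [-0.3  0.5 -0. ] 0.114 28.2
0.1135 [1.1 0.4 0. ] 0.1135 28.6
0.113 [-0.1  0.3  1. ] 0.113 28.9
0.1125 [-0.3 -0.1  2.7] 0.1126 29.3
0.112 [-0.8  0.4  2.7] 0.1121 29.6
0.1115 [-0.2  0.8  3.9] 0.1116 30.0
0.111 [-0.4  0.9  3.9] 0.1111 30.3
0.1105 [-0.5  0.2  3.7] 0.1105 30.7
0.11 [0.  0.6 3.8] 0.1101 31.0
0.1095 [-0.8 -0.   5.4] 0.1096 31.4
0.109 [0.2 0.4 4.4] 0.1091 31.7
0.1085 [-0.4  0.3  5.2] 0.1085 32.1
0.108 [-0.7  0.7  6.6] 0.1081 32.4
0.1075 [-1.6  1.5  7.6] 0.1077 32.8
0.107 [-0.8  1.3 10.4] 0.1076 33.1
0.1065 [-1.5  0.8 11.9] 0.1074 33.5
0.009881462517965975 35.00333233270794
```

Contact came at 0.113 and the stop at 0.108, which is the full 5 mm of travel. The force is about 12 N and the grip is holding, so I'm handing in.

```bash
python3 - <<'E'
from h import *
env.sleep(.7); print(env.read_force(),env.read_tool_pos(),env.read_gripper_force())
print(env.finish_job(),env.read_t())
E
```

```text
[-2.02083591 -0.15302177 11.43213009] [ 0.51137867 -0.13848553  0.10744492] 35.00315986108035
the job is handed in; nothing more can be done
the job is handed in; nothing more can be done
```

The job is handed in: the lever is shut with the chip still in its socket, and the gripped stylus is holding the write button down at its stop with about 11 N; no verdict came back.

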